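# Set the sine table on its blue block

## Task

Set the small tilting table for the tube joints to 25 degrees: stand the blue setting block upright on the white square of its base, under the raised plate, and let go. Then tip the plate down from behind until its roller rests on top of the blue block. Leave the orange setting block where it is.

Things in the scene. Friction and masses are not known exactly. Their poses are not given: they have to be found in the camera images.
- sine_table: Fixed sine table: dark steel base, 12 mm thick, x -135 to 50, y -60 to 60 mm. Origin: on the bench under the centre of the seat, a flat white 40 mm square on the base's top. x points from the hinge to the seat, y along the hinge, z up. Hinge line: x -109, z 22 mm. The raised plate leaves the seat open from above; a gripper closing along y has most room.
- plate (a joint): Angle (rad) of the 100 mm wide aluminium plate: 0 level over the base, pi/2 upright. Starts at 1.33 to 1.6. Friction holds it above 1.1; pushed from behind (a few N) below 0.7 it sinks by itself until its roller (20 mm thick, axis 120 mm from the hinge line, under the free end) rests on what stands on the seat: 0.43 on the blue block, 0.25 on the orange, 0 on none.
- red_strip (a point): Centre of the red strip (22 x 100 mm) on the plate's upper face at its free end, where to push; it faces away from the seat when the plate is raised. 123 mm out from the hinge line along the plate and 14 mm above it when level. The plate is 10 mm thick and ends 12 mm beyond this point. z axis: out of the upper face; x: from hinge to free end.
- blue_block: Blue setting block, the one to use: upright, 32 x 32 mm and 50 mm high, about 0.14 kg, a loose block with a small steel dot on top. The origin is the centre of its underside, z up, x and y square to its sides.
- orange_block: Orange setting block, not to be used: 32 x 32 mm, 30 mm high, loose. The origin is the centre of its underside, z up.
Things that resemble listed ones, but are neither listed nor needed, are in the scene too. There is more than one size of the blue_block; the one meant has the size given above.

How it is judged:
By the outcome, as a careful person would: the job done as asked, in the order asked, and still so for the second after the job is handed in, with the robot touching nothing.
It also fails if it takes over 58 s, if anything falls off the work surface, if the arm or the gripper's body presses on something with over 40 N, if the wrist force passes 120 N, or if a joint passes its speed limit or range.

## Robot

A 6-joint arm with a two-finger parallel gripper is mounted at the origin on the work surface. World frame = base frame: x ahead of the robot, y to its left, z up, the work surface at z = 0. Lengths are in mm, angles in rad, forces in N, time in s.
With the tool pointing down it reaches from about 350 to 950 mm from the base axis. Payload 17.4 kg.
Tool frame: the origin (TCP) lies at the very end of the fingers, on their centre line; the grasp point (between the pads) lies 19 mm behind it (manip.grip_point_offset is the distance from the TCP to the grasp point, in mm); z points along the fingers, y is the direction in which the jaws open and shut (so a half turn about z gives the same grasp; the last joint's range is limited). The gripper opens to 93 mm and grips with 3 to 60 N. Pads are 15 mm wide; open, the fingers measure 128 mm over their backs; the gripper's body (75 mm by 188 mm) begins 65 mm behind the grasp point.
Start: joints at [-1.214, 0.116, 1.442, -0, 1.584, -0.038], TCP at [259.612, -623.084, 218.646] pointing down, gripper open.
Joint ranges: [-2.83, 2.83], [-0.83, 2.19], [0.07, 2.5], [-1.14, 4.28], [0.01, 3], [-2.97, 2.97]. Speed limits (rad/s): [1.89, 1.89, 2.22, 3.14, 3.14, 3.14].

## Interface

Orientations are given as [roll, pitch, yaw] about the fixed x, y, z axes, in that order (R = Rz(yaw) Ry(pitch) Rx(roll)).
In Python, from workcell import manip gives the robot as it stands. Calls block until the motion is done:
- manip.goto(position, orientation): joint-space move of the TCP to a pose.
- manip.move_straight(position, rot=None, v=150, guard=None): straight line of the TCP; rot=None keeps the orientation; v is the mean speed in mm/s. With guard (N) it stops when the force on the tool has changed by that much, and returns True; else False.
- manip.move_j(angles): joint-space move.
- manip.command_gripper(opening, effort=None): opening from 0.0 (shut) to 1.0 (fully open); effort is the grip in N (None keeps the last); returns when the fingers have stopped.
- manip.sleep(seconds).
- manip.inverse_kinematics(position, orientation): joint angles nearest the present ones, or None.
- manip.capture(name): name is "scene" or "top" or "wrist"; returns a dict with "color" (480x640x3 uint8, red, green, blue), "depth" (480x640 float32, mm along the optical axis (not along the pixel's ray), 0 where there is no reading), "vertical_fov" (degrees; the focal length in pixels is half the picture's height over the tangent of half this angle, whatever the lens; pixels are square), "cx", "cy" (the principal point, pixels), "k1" (the pictures are not rectified: a ray, as slopes to the right and down, at radius r is drawn at 1 + k1 r^2 times it, then the intrinsics apply), "extrinsics" (4x4, takes a point from world to camera coordinates); the wrist camera has in their place "mount" (4x4, takes a point from camera to tool coordinates, whose origin is the TCP and whose axes are the flange's). Camera axes: x right, y down, z forward; pixel columns grow to the right and rows downward; lengths in mm; the calibration is good to about 2 mm. A picture is of the moment at which its call begins: read the wrist's pose just before it.
A pose or a line that the arm cannot do raises manip.PlanningError and nothing moves.
- manip.job_done(): hands the job in, once; it reports no verdict.
Readings, each from a call of its own:
- manip.get_t(): time.
- manip.get_qpos(): joint angles.
- manip.get_qd(): joint speeds.
- manip.get_effort(): joint torques, N m.
- manip.get_tcp_pos(): TCP position.
- manip.get_ee_rot(): TCP orientation.
- manip.get_contact_force(): force on the tool from outside, world axes, zero at the start.
- manip.get_moment(): the same for the moment, N m.
- manip.get_finger_gap(): opening from 0.0 (shut) to 1.0 (fully open).
Only numpy, scipy, OpenCV 4.12 (cv2) and the standard library are available. Lean on these libraries where they do the work, as an engineer would, in place of code of your own. Each camera call takes 0.05 s, during which the arm holds its last target. There are 200 camera calls.

## Working session

There is one attempt and no reset: what is moved stays moved. The work goes in short steps, each a Python script; the robot and the scene stay as the last script left them, time stands still between calls to the robot, and variables do not carry over. Pictures are saved under pics/ and viewed, about 8 in all and at most 12, crops included, and the job is handed in when it is done.

```bash
ls; mkdir -p pics; cat > h.py <<'E'
import numpy as np, cv2, pickle
def K(c):
    f=240/np.tan(np.radians(c["vertical_fov"])/2); return f
def pix2world(c,uv,z=None,depth=None,E=None):
    """ray onto plane z, or with depth map"""
    f=K(c); E=c["extrinsics"] if E is None else E
    uv=np.atleast_2d(np.asarray(uv,float))
    d=np.array([[f,0,c["cx"]],[0,f,c["cy"]],[0,0,1.]])
    s=cv2.undistortPoints(uv.reshape(-1,1,2),d,np.array([c["k1"],0,0,0.])).reshape(-1,2)
    r=np.c_[s,np.ones(len(s))]
    E=np.asarray(E);R,t=E[:3,:3],E[:3,3]
    o=-R.T@t; w=r@R
    if z is not None: return o+w*((z-o[2])/w[:,2])[:,None]
    return o+w*np.asarray(depth)[:,None]
def cloud(c,E=None):
    v,u=np.mgrid[0:480,0:640]
    return pix2world(c,np.c_[u.ravel(),v.ravel()],depth=c["depth"].ravel(),E=E).reshape(480,640,3)
def save(n,im): cv2.imwrite("pics/"+n+".png",np.ascontiguousarray(im[...,::-1]))
E
python3 - <<'E'
from workcell import manip
from h import *
for n in("scene","top"):
    c=manip.capture(n); pickle.dump(c,open(n+".pkl","wb")); save(n,c["color"])
    print(n,c["vertical_fov"],c["cx"],c["cy"],c["k1"],np.round(c["extrinsics"],3).tolist())
print(manip.get_t())
E
```

```text
pics
scene 49.82249303550621 333.6924354519792 239.25363437823347 -0.08879953192517025 [[0.094, 0.996, -0.006, -26.104], [0.812, -0.08, -0.578, -430.146], [-0.575, 0.05, -0.816, 1328.894], [0.0, 0.0, 0.0, 1.0]]
top 51.9926186268074 318.0191261955347 236.66115628668928 -0.07990759485177547 [[-0.006, -1.0, -0.008, -22.133], [-0.994, 0.007, -0.112, 563.358], [0.112, 0.008, -0.994, 698.941], [0.0, 0.0, 0.0, 1.0]]
0.1
```

View pics/scene.png

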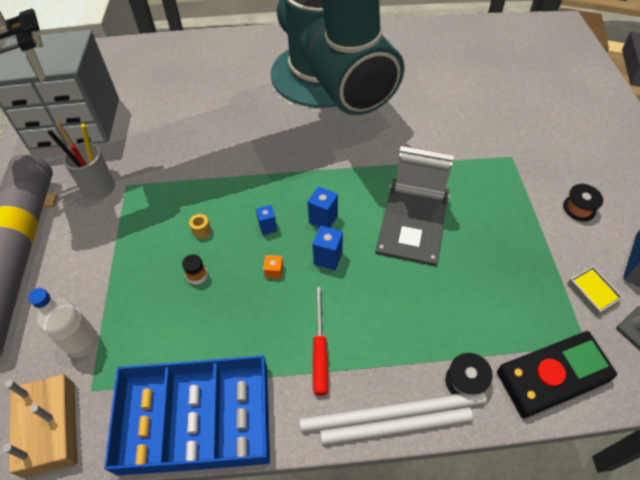

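View pics/top.png

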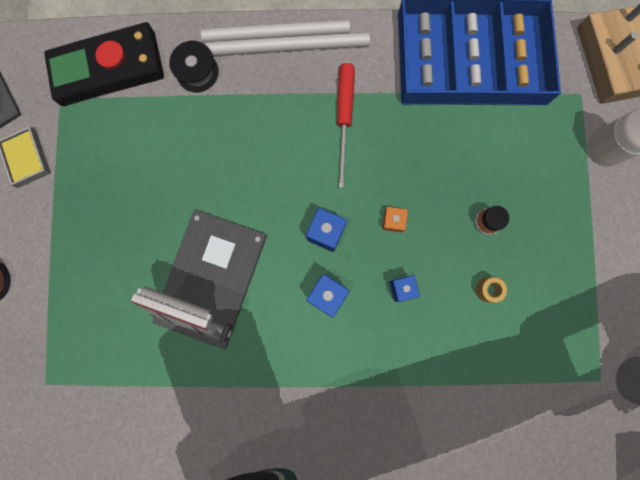

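Scene view: three blue blocks at (266,219) small, (322,207) and (327,247), orange at (273,266), sine table with white seat at (410,237). In top view: blues at (406,288), (328,295), (326,228), seat (218,252), plate's red strip edge at about (180,318). I'll measure sizes next.

```bash
cat > m.py <<'E'
from h import *
for n in("top","scene"):
    c=pickle.load(open(n+".pkl","rb")); P=cloud(c); hsv=cv2.cvtColor(c["color"],cv2.COLOR_RGB2HSV)
    for name,lo,hi in(("blue",(105,120,40),(130,255,255)),("orange",(5,150,120),(18,255,255)),("white",(0,0,190),(180,40,255)),("red",(170,120,60),(180,255,255)),("red0",(0,150,60),(4,255,255))):
        m=cv2.inRange(hsv,lo,hi)
        k,l,s,ce=cv2.connectedComponentsWithStats(m)
        for i in range(1,k):
            if s[i,4]<25: continue
            q=P[(l==i)&(c["depth"]>0)]
            if len(q)<20: continue
            if not(200<np.median(q[:,0])<680 and abs(np.median(q[:,1]))<430): continue
            zt=np.percentile(q[:,2],90)
            top=q[q[:,2]>zt-5]
            if name=="blue" or name=="orange":
                r=cv2.minAreaRect(top[:,:2].astype(np.float32))
            else: r=cv2.minAreaRect(q[:,:2].astype(np.float32))
            print(n,name,"px",ce[i].round(),"n",s[i,4],"z",np.percentile(q[:,2],[2,50,95]).round(),"rect",np.round(r[0],1),np.round(r[1],1),round(r[2],1))
E
python3 m.py
python3 - <<'E'
from h import *
c=pickle.load(open("scene.pkl","rb"))["color"]; t=pickle.load(open("top.pkl","rb"))["color"]
a=cv2.resize(c[140:290,230:460],None,fx=3,fy=3)[:, :690]; b=cv2.resize(t[190:340,125:435],None,fx=690/310,fy=690/310)
im=np.vstack([cv2.resize(a,(455,297)),cv2.resize(b,(455,220))]); 
save("crop1",cv2.resize(im,(527,600)))
E
```

```text
top blue px [325. 229.] n 1005 z [15. 71. 73.] rect [571.8 -37.7] [44.6 44.5] 66.0
top blue px [327. 295.] n 933 z [68. 71. 73.] rect [477.1 -38.7] [44.1 44.5] 56.9
top blue px [404. 288.] n 513 z [22. 50. 52.] rect [ 486.  -151.1] [31.5 32.3] 13.4
top orange px [395. 219.] n 402 z [26. 31. 32.] rect [ 590.4 -141.4] [31.5 31.6] 81.4
top white px [218. 251.] n 646 z [11. 13. 15.] rect [543.8 127. ] [39.2 38.9] 70.6
top white px [170. 311.] n 471 z [154. 157. 158.] rect [459.4 156.4] [97.6  7.8] 70.8
scene blue px [325. 228.] n 1845 z [ 9. 63. 73.] rect [525.7 -41. ] [152.7  55.6] 0.1
scene blue px [266. 219.] n 388 z [ 6. 47. 53.] rect [ 487.1 -153.8] [33.7 30.6] 11.7
scene orange px [273. 266.] n 337 z [ 8. 30. 33.] rect [ 591.5 -143.4] [31.9 34.3] 86.9
scene white px [427. 152.] n 245 z [  2. 157. 159.] rect [382.8 181.1] [ 98.4 175.5] 71.1
scene white px [426. 159.] n 109 z [146. 149. 151.] rect [432.3 203.7] [ 79.5 183.9] 34.3
scene white px [410. 236.] n 341 z [10. 13. 15.] rect [542.  125.3] [39.8 45.9] 70.0
```

View pics/crop1.png

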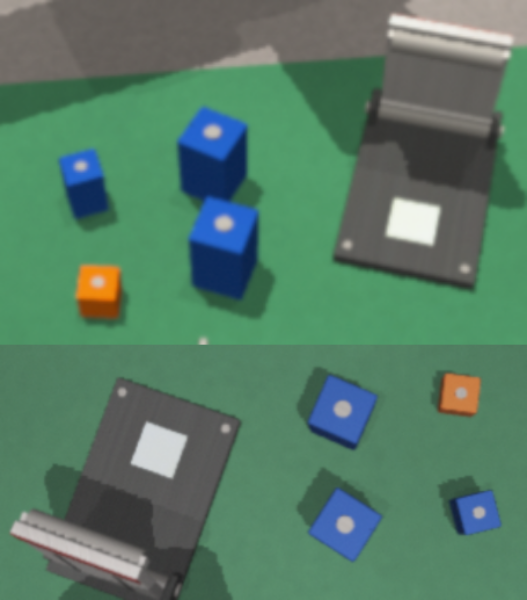

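Candidates: blue (266,219) scene / (404,288) top measures 32x32, top at z 50, so it fits. The blues at (328,295) and (326,228) top are 44x44x70, which is wrong. The crop confirms the small one. The seat is at about (543,126), with table x axis about -19.4°. Next I hover over the block and the seat and check both with the wrist camera.

```bash
cat >> h.py <<'E'
from scipy.spatial.transform import Rotation as Ro
def wrist(manip):
    p=manip.get_tcp_pos(); r=manip.get_ee_rot(); c=manip.capture("wrist")
    T=np.eye(4); T[:3,:3]=Ro.from_euler("xyz",r).as_matrix(); T[:3,3]=p
    return c,np.linalg.inv(T@np.asarray(c["mount"]))
def blob(c,E,lo,hi,near,z0,z1):
    P=cloud(c,E); m=cv2.inRange(cv2.cvtColor(c["color"],cv2.COLOR_RGB2HSV),lo,hi)>0
    m&=(c["depth"]>0)&(np.hypot(P[...,0]-near[0],P[...,1]-near[1])<45)&(P[...,2]>z0)&(P[...,2]<z1)
    q=P[m]
    r=cv2.minAreaRect(q[:,:2].astype(np.float32)); return np.round(r[0],1),np.round(r[1],1),round(r[2],1),np.median(q[:,2]).round(1)
BLUE=((105,120,40),(130,255,255)); WHITE=((0,0,170),(180,45,255))
E
python3 - <<'E'
from workcell import manip
from h import *
D=np.radians
manip.goto([543,126,260],[np.pi,0,D(-19.4)])
c,E=wrist(manip); save("w_seat",c["color"]); print("seat",blob(c,E,*WHITE,(543,126),0,25),manip.get_qpos())
manip.goto([486,-152,180],[np.pi,0,D(13)])
c2,E2=wrist(manip); save("w_both",np.hstack([cv2.resize(c["color"],(400,300)),cv2.resize(c2["color"],(400,300))]))
print("blue",blob(c2,E2,*BLUE,(486,-152),42,60),manip.get_qpos(),manip.get_t())
E
```

```text
seat (array([543.9, 126.1]), array([40. , 41.7]), 71.2, np.float64(14.1)) [ 1.81431673e-01 -1.48402932e-01  1.63663992e+00 -6.67690957e-05
  1.65350948e+00  2.09138637e+00]
blue (array([ 486.5, -152.2]), array([31.2, 30.9]), 12.4, np.float64(51.5)) [-3.51999610e-01 -2.38574975e-01  1.84193552e+00  1.50957698e-04
  1.53778256e+00  9.91915015e-01] 4.1583
```

View pics/w_both.png

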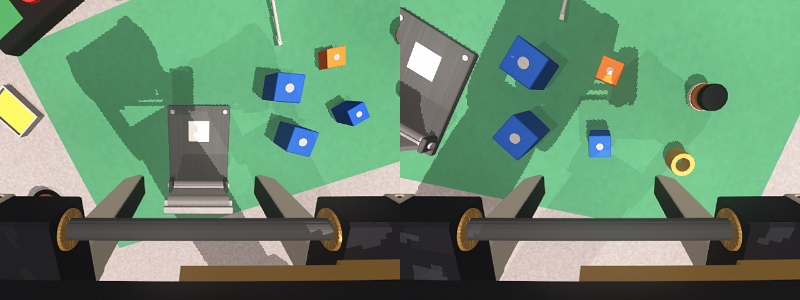

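The wrist view agrees: seat (543.8,126.5) and block (486.5,-152.2), with the target blue block at (599,145) in the right half. Now the grasp.

```bash
python3 - <<'E'
from workcell import manip
from h import *
D=np.radians
manip.command_gripper(0.7,15)
manip.goto([486.5,-152.2,90],[np.pi,0,D(12.7)])
print(manip.move_straight([486.5,-152.2,12],v=100,guard=15))
manip.command_gripper(0,20); print("gap mm",manip.get_finger_gap()*93)
f0=manip.get_contact_force()
manip.move_straight([486.5,-152.2,150],v=200)
print("gap mm",manip.get_finger_gap()*93,f0,manip.get_contact_force())
manip.goto([543.8,126.5,190],[np.pi,0,D(-19.2)])
c,E=wrist(manip); save("held",c["color"]); print(manip.get_t(),manip.get_tcp_pos())
c=manip.capture("scene"); save("held_s",np.hstack([cv2.resize(c["color"][60:300,230:480],(417,400))]))
E
```

```text
False
gap mm 32.000722460635124
gap mm 31.77576729342154 [-0.41735249  0.83299313  1.4262452 ] [-0.33966708 -0.37673573 -2.27400795]
8.8333 [543.70085008 125.58251452 189.32986309]
```

View pics/held_s.png

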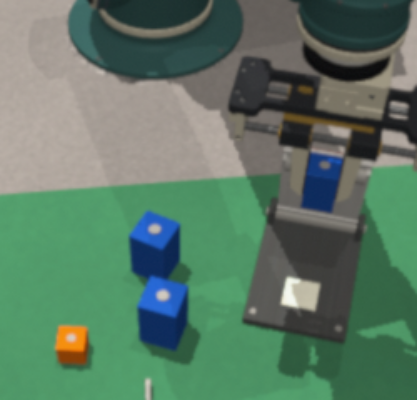

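The block is held upright in the jaws at (320,180) in the crop. Lowering onto the seat with a guard.

```bash
python3 - <<'E'
from workcell import manip
from h import *
D=np.radians
xy=[543.8,126.5]
manip.move_straight(xy+[34],v=120,guard=15)
print("contact",manip.move_straight(xy+[20],v=12,guard=4),manip.get_tcp_pos(),manip.get_contact_force())
manip.command_gripper(0.6); manip.sleep(.2)
manip.move_straight(xy+[210],v=180,guard=15); print(manip.get_tcp_pos())
c,E=wrist(manip); print("blue",blob(c,E,*BLUE,xy,55,75)); print("seat",blob(c,E,*WHITE,xy,0,25))
c=manip.capture("top"); pickle.dump(c,open("top2.pkl","wb")); print("blue top",blob(c,None,*BLUE,xy,52,75))
save("placed",cv2.resize(c["color"][180:360,100:340],(600,450))); print(manip.get_t())
E
```

```text
contact True [543.78130408 126.48443047  24.02225885] [-0.83089557  0.36490628  5.98209569]
[543.43830129 126.42084774 208.71181026]
blue (array([543.4, 126.2]), array([30.8, 32.1]), 70.0, np.float64(63.5))
seat (array([543.9, 125.7]), array([40.6, 41. ]), 70.5, np.float64(14.0))
blue top (array([0., 0.]), array([0., 0.]), 0.0, np.float64(nan))
13.2417
  return _methods._mean(a, axis=axis, dtype=dtype,
  ret = ret.dtype.type(ret / rcount)
```

View pics/placed.png

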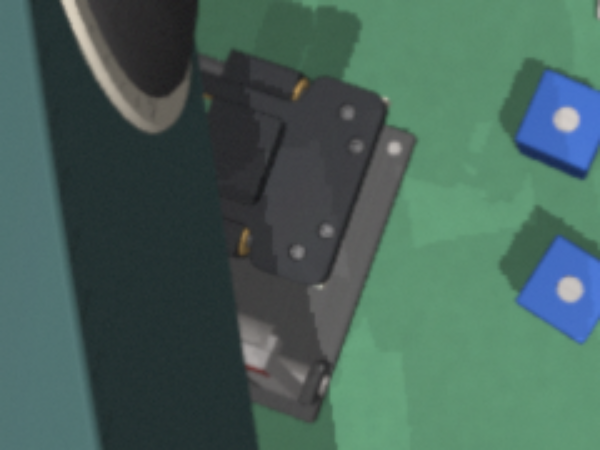

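The arm hides the block from the top camera (all I see is gripper, base and the edge of the raised plate). The wrist view shows the block upright (top z 63.5), within 1 mm of the seat centre. Next is the push from behind.

```bash
python3 - <<'E'
from workcell import manip
from h import *
a=np.radians(-19.2); ex=np.array([np.cos(a),np.sin(a)]); S=np.array([543.8,126.5])
W=lambda x,z:[*(S+ex*x),z]
def pt(th,r=118,h=15): return -109+r*np.cos(th)-h*np.sin(th)-8, 22+r*np.sin(th)+h*np.cos(th)
x0,z0=pt(1.72)
print("over",manip.move_straight(W(x0-8,212),v=150,guard=20))
manip.command_gripper(0)
print("down",manip.move_straight(W(x0-8,z0),v=120,guard=12))
f0=np.array(manip.get_contact_force())
for th in np.arange(1.65,0.54,-0.11):
    g=manip.move_straight(W(*pt(th)),v=60,guard=25)
    print(round(th,2),g,np.round(np.array(manip.get_contact_force())-f0,1))
    if g: break
print(manip.get_t(),manip.get_tcp_pos())
c=manip.capture("scene"); save("push",cv2.resize(c["color"][80:300,260:500],(600,550)))
E
```

```text
over False
down False
1.65 False [-1.2 -1.3  0.7]
1.54 False [-0.4  0.5  0.6]
1.43 False [-0.6 -0.3  0.6]
1.32 False [-0.2  0.3  0.5]
1.21 False [-1.   0.1  0.2]
1.1 False [1.3 0.  1.4]
0.99 False [-0.7  0.4 -0. ]
0.88 False [-0.5  1.6  0.4]
0.77 False [0.1 0.3 0.5]
0.66 False [ 0.1 -0.2  1.1]
0.55 False [ 0.  -0.5  0.2]
20.2917 [520.86708388 134.34192889  96.00235911]
```

View pics/push.png

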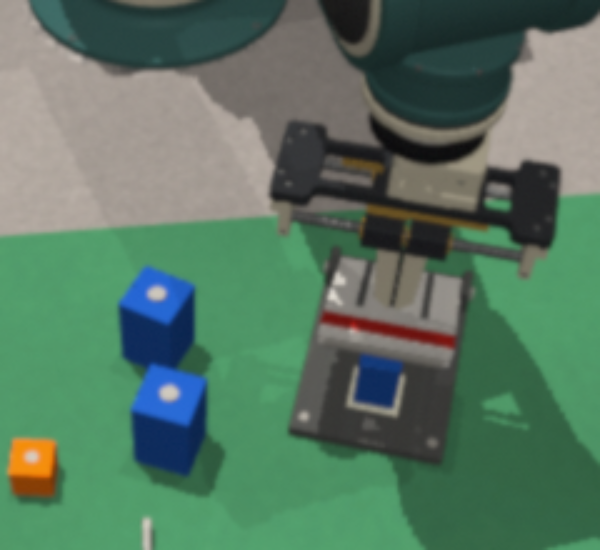

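The plate has come down over the blue block: red strip at about (388,330) in the crop, block front at (378,382) on the white square. I'll retreat back and up, then measure the plate angle.

```bash
python3 - <<'E'
from workcell import manip
from h import *
a=np.radians(-19.2); ex=np.array([np.cos(a),np.sin(a)]); ey=np.array([-ex[1],ex[0]]); S=np.array([543.8,126.5])
p=np.array(manip.get_tcp_pos())
manip.move_straight([*(p[:2]-ex*8),p[2]+60],v=100,guard=20)
manip.move_straight([*(S-ex*70),260],v=150,guard=20)
c,E=wrist(manip); save("w_end",c["color"])
manip.goto([330,-420,300],[np.pi,0,0])
f=manip.get_contact_force()
ims=[]
for n in("top","scene"):
    c=manip.capture(n); P=cloud(c); pickle.dump(c,open(n+"3.pkl","wb"))
    d=P[...,:2]-S; x=d@ex; y=d@ey; z=P[...,2]
    m=(c["depth"]>0)&(abs(y)<40)&(x>-90)&(x<5)&(z>35)
    k,b=np.polyfit(x[m],z[m],1); print(n,"plate angle",round(np.arctan(k),3),m.sum(),"z at x=-109:",round(k*-109+b,1))
    hsv=cv2.cvtColor(c["color"],cv2.COLOR_RGB2HSV)
    r=(((hsv[...,0]>170)|(hsv[...,0]<4))&(hsv[...,1]>120)&(abs(y)<60)&(abs(x)<80)&(z>30)); print("strip",x[r].mean().round(1),y[r].mean().round(1),z[r].mean().round(1))
    print("orange",blob(c,None,(5,150,120),(18,255,255),(590.5,-142),26,36))
    ims.append(c["color"])
save("end",np.hstack([cv2.resize(ims[0][180:360,100:340],(400,300)),cv2.resize(ims[1][120:300,260:500],(400,300))]))
print(manip.get_t(),f)
E
```

```text
top plate angle 0.432 3706 z at x=-109: 38.3
strip -3.5 -0.3 87.1
orange (array([ 590.4, -141.4]), array([31.8, 31.5]), 81.6, np.float64(30.7))
scene plate angle 0.425 980 z at x=-109: 38.5
strip -3.4 -0.9 86.9
orange (array([ 591.8, -144.1]), array([31.9, 34.7]), 83.3, np.float64(30.4))
24.2417 [-0.33175773  0.2627191   0.20631595]
```

View pics/end.png

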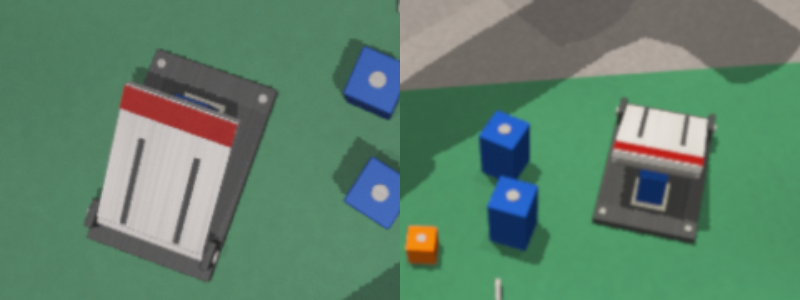

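The plate measures 0.43 rad and rests on the blue block, which is still centred on the white square. The robot is clear.

```bash
python3 -c "
from workcell import manip
manip.job_done(); print(manip.get_t())"
```

```text
the job is handed in; nothing more can be done
the job is handed in; nothing more can be done
```

The sine table is set to 25 degrees: the 32 x 32 x 50 mm blue block stands upright on the white seat, and the plate's roller rests on it. I picked that block over two larger blue ones (44 x 44 x 70 mm), placed it, let go, then tipped the plate down from behind with closed fingers. The robot is clear of everything, and the job was handed in at about 24 s of the 58 s allowed.

**Checks**
- **Plate angle:** it measured 0.432 rad from the top camera and 0.425 rad from the scene camera, against a target of 0.43.
- **Block position:** before tipping, the wrist camera put the block within 1 mm of the seat centre. The top camera could not confirm this because the arm was in the way. The final pictures show it still centred on the white square.
- **Orange block:** it did not move, measuring (590.4, -141.4) mm both before and after from the top camera. The scene camera's reading differs by up to 3 mm. It also read about 2 mm off before I moved anything, so I put that down to calibration.
- **Forces:** force changes while pushing stayed within about 2 N when read after each step, and no force guard tripped during the push.

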